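# Press the bronze bush into the bearing block of the proofing press

## Robot

A 6-joint arm with a two-finger parallel gripper is mounted at the origin on the work surface. World frame = base frame: x ahead of the robot, y to its left, z up, the work surface at z = 0. Lengths are in mm, angles in rad, forces in N, time in s.
With the tool pointing down it reaches from about 350 to 975 mm from the base axis. Payload 7.1 kg.
Tool frame: the origin (TCP) lies between the finger pads; the fingertips stand 8 mm ahead of it and the grasp point (between the pads) lies 11 mm behind it; x points along the fingers, y is the direction in which the jaws open and shut, and the axes are right-handed (so a half turn about x gives the same grasp; the last joint's range is limited). The gripper opens to 88 mm and grips with 3 to 60 N. Pads are 20 mm wide; open, the fingers measure 115 mm over their backs; the gripper's body (75 mm by 178 mm) begins 61 mm behind the grasp point.
Start: joints at [-1.323, 0.423, 1.63, -0, 1.089, -0.019], TCP at [164.797, -602.865, 199.975] pointing down, gripper open.
Joint ranges: [-3, 3], [-0.9, 2.11], [0.09, 2.58], [-1.31, 4.45], [0.11, 2.69], [-2.54, 2.54]. Speed limits (rad/s): [2.39, 2.39, 3.01, 3.14, 3.14, 3.14].

## Interface

Orientations are given as a rotation vector (axis times angle).
In Python, from workcell import ctrl gives the robot as it stands.
- The arm moves only by the tool apply_moves, never from a script. Its argument "increments" is a list of rows, each an object with "gripper": the opening in per cent of the stroke, from 0 (shut) to 100 (fully open); "delta_pos": the shift along the tool's x, y, z in cm, a list of three; "dr": the turn, a rotation vector about the tool's x, y, z in rad, a list of three. In form: [{"gripper": gripper, "delta_pos": [dx, dy, dz], "dr": [ax, ay, az]}, ...]. A call has exactly 5 rows; each row shifts and turns the commanded pose from where the row before left it, along the tool's axes as they then stand; what a row does not reach is not made up. A row lasts 1/12 s, in which the tool goes at most 41.7 mm and 7.16 degrees, less where a joint would pass 70% of its speed; a pose out of reach is approached as far as the arm can. A call with a gripper value outside its range is refused whole. The fingers move at their own pace and stop on an object; the grip force is fixed at half the most. Time passes only in rows, so rows that do not move let the fingers close, or fill a call up. It gives the time, the measured TCP pose, the force and the opening at its end, in the units of the state.
- ctrl.get_obs(): the state, without advancing time (a new reading comes with each control period).
- ctrl.get_image(name): name is "scene" or "top" or "wrist"; returns a dict with "img" (480x640x3 uint8, red, green, blue), "range_z" (480x640 float32, mm along the optical axis (not along the pixel's ray), 0 where there is no reading), "mtx" (3x3 intrinsics, pixels), "rvec" (rotation vector, rad) and "tvec" (3), from world to camera coordinates, as OpenCV has them. Camera axes: x right, y down, z forward; pixel columns grow to the right and rows downward; lengths in mm; the calibration is good to about 2 mm. The wrist camera is an equidistant fisheye: a pixel r from the principal point sees the ray r / f radians off the axis. A picture is of the moment at which its call begins.
- ctrl.close_job(): hands the job in, once; it reports no verdict.
The state is a dict: "t": time; "qpos": joint angles; "qvel": joint speeds; "joint_torque": joint torques, N m; "ee_pos": TCP position; "orientation": TCP orientation; "ft_force": force on the tool from outside, world axes, zero at the start; "moment": the same for the moment, N m; "width": finger opening in mm.
Only numpy, scipy, OpenCV 4.12 (cv2) and the standard library are available. Lean on these libraries where they do the work, as an engineer would, in place of code of your own. Each camera call takes 0.05 s, during which the arm holds its last target. There are 200 camera calls.

## Task

Pick up the flanged bronze bush, start its barrel squarely in the bore of the grey bearing block that floats on springs, and press it fully home so that the flange sits flush on the block all round, then let go. The bore grips the bush and the block gives way as you push, so press slowly and go by feel: 16 N is enough to seat it, and the casting must never carry more than 30 N. Leave the other things on the bench alone.

Things in the scene. Friction and masses are not known exactly. Their poses are not given: they have to be found in the camera images.
- bush_shoulder (a point): Centre (half-way up) of the loose flanged bronze bush, 30 mm above its foot, in the plane of the flange's underside. Below this point: a barrel 30 mm in diameter, 30 mm long, foot chamfered 2.5 mm. Above: a flange 46 mm in diameter, 5 mm thick, then a collar 32 mm in diameter, 25 mm tall, the place to grip, its top 30 mm above this point. z: the bush's axis, up
- bore_mouth (a point): Centre of the bore's mouth in the top face of the grey cast bearing block, 76 mm above the bench when unloaded; z up the bore, x and y along the block's sides. Bore 32 mm in diameter, 2 mm chamfer, right through. The barrel enters freely for about 15 mm; deeper, four spring strips grip it: pushing it on takes some 4 to 13 N, which varies, and it stays where it is left
- block (a joint): How far (m) the block, 85 x 85 x 45 mm, has been pushed down: 0 at rest. It slides only up and down on springs between low steel cheeks and gives several mm under the press force, returning when let go. With the flange down on it nothing slides any more and the force climbs on: at a push of 16 N the bush is surely home. Past 15 mm the casting carries over 30 N, which it must not
- bush: The same bush: origin at the centre of its foot, z up its axis. About 0.2 to 0.33 kg, an 18 mm hole right through. It stands upright on the bench, barrel down, among other things, and is the only bronze piece with a flange
- old_sleeve: Bystander: a worn plain bronze sleeve without a flange, 40 mm in diameter, 50 mm tall, standing on the bench; origin at its underside
- ink_tin: Bystander: a tin of ink, 66 mm in diameter, 60 mm tall, standing on the bench; origin at its underside
- brayer: Bystander: an ink roller with a wooden handle, 100 mm wide, about 160 mm long, 40 mm high, lying on the bench; origin at its underside
- brush_jar: Bystander: a heavy white jar of brushes, 76 mm in diameter, 90 mm tall and 210 mm with the brushes, fixed; origin at its underside
Things that resemble listed ones, but are neither listed nor needed, are in the scene too. Leave any orange or turquoise look-alike of the bush alone.

How it is judged (in metres and radians):
On the way, in this order (a step that is already met when the one before it is completed fails the run):
1. the bush is started squarely in the bore (at least 5 mm deep) (z of bush_shoulder in the frame of bore_mouth below 0.025 m and horizontal distance between bush_shoulder and bore_mouth below 0.004 m and angle between the z axis of bush_shoulder and the z axis of bore_mouth, either way round below 0.12 rad), for 0.1 s.
2. the bush is pressed home: flange within 1.5 mm of the block (z of bush_shoulder in the frame of bore_mouth below 0.0015 m and horizontal distance between bush_shoulder and bore_mouth below 0.003 m), for 0.1 s.
At the end, for the whole second after the job is handed in: The bush stands in the bore with its collar up, its flange's underside within 1.5 mm of the block's top face, within 3 mm of the bore's centre and within 0.05 rad of its axis, released and at rest (all of step 2 and z of bush_shoulder in the frame of bore_mouth above -0.003 m and angle between the z axis of bush_shoulder and the z axis of bore_mouth, either way round below 0.05 rad and angle between bush_shoulder's own z axis and vertical below 0.1 rad and linear speed of bush below 0.02 m/s); the robot touches nothing.
It fails at once if the casting carries more than 30 N (the block is pushed down by more than 15 mm) (value of joint block above 0.015 m).
It fails at once if a bystander is moved by more than 20 mm (distance of any of old_sleeve, ink_tin, brayer from where it was at the start of the episode above 0.02 m).
It fails at once if the brush jar is struck (contact force between anything else and brush_jar above 5 N).
It also fails if it takes over 42 s, if anything falls off the work surface, if the arm or the gripper's body presses on something with over 40 N, if the wrist force passes 120 N, or if a joint passes its speed limit or range.

## Working session

There is one attempt and no reset: what is moved stays moved. The work goes in short steps, Python scripts to look and compute and a tool call to move; the robot and the scene stay as the last step left them, time stands still between calls to the robot, and variables do not carry over. Pictures are saved under pics/ and viewed, about 8 in all and at most 12, crops included, and the job is handed in when it is done.

Besides the shell and the picture viewer there is one more tool, called in YAML: its name, and indented under it one key for each argument. apply_moves: Moves the arm, as the interface text tells. Its arguments: {"type":"object","properties":{"increments":{"type":"array","items":{"type":"object","properties":{"gripper":{"type":"number"},"delta_pos":{"type":"array","items":{"type":"number"}},"dr":{"type":"array","items":{"type":"number"}}}}}},"required":["increments"]}

```bash
mkdir -p pics
cat > h.py <<'E'
import numpy as np,cv2
from workcell import ctrl
from scipy.spatial.transform import Rotation as R
def cloud(d):
    z=d["range_z"].astype(float);K=np.array(d["mtx"]);v,u=np.mgrid[:480,:640]
    P=np.stack([(u-K[0,2])/K[0,0]*z,(v-K[1,2])/K[1,1]*z,z],-1)
    Rm=R.from_rotvec(np.ravel(d["rvec"])).as_matrix()
    W=(P-np.ravel(d["tvec"]))@Rm   # R^T(p-t)
    W[z<=0]=np.nan
    return W
def save(n,img): cv2.imwrite("pics/"+n,img[:,:,::-1])
E
python3 - <<'E'
from h import *
o=ctrl.get_obs();print(o)
for n in("scene","top"):
    d=ctrl.get_image(n);save(n+"0.png",d["img"]);np.savez(n+"0.npz",**d)
    print(n,np.array(d["mtx"]).tolist(),d["rvec"],d["tvec"])
a=ctrl.get_image("wrist");print(a["mtx"],a["rvec"],a["tvec"])
E
```

```text
{'t': 0.0, 'qpos': array([-1.32299982e+00,  4.23819304e-01,  1.63067875e+00, -6.55878461e-06,
        1.08861473e+00, -1.90204080e-02]), 'qvel': array([ 8.95277584e-04,  3.87992855e-05, -1.09018589e-03,  1.85106524e-04,
       -2.17459427e-05, -9.11382839e-04]), 'joint_torque': array([ 1.49911080e-03, -5.44629622e+01, -2.73671955e+01,  6.44553406e-02,
        2.26581772e-02, -1.11777310e-04]), 'ee_pos': array([ 164.65486814, -602.30944722,  199.21959673]), 'orientation': array([ 2.079351  ,  0.28067263, -2.07972716]), 'ft_force': array([-1.08341056,  0.25322489,  0.43739841]), 'moment': array([ 0.00964598, -0.04737319,  0.00487579]), 'width': 87.63551828755736}
scene [[624.151047339424, 0.0, 310.66262968546096], [0.0, 624.151047339424, 239.31925314634327], [0.0, 0.0, 1.0]] [ 2.30152639  1.15849683 -0.35662362] [-312.72418071 -299.55765708 1905.96481775]
top [[473.8376924331675, 0.0, 311.351451628407], [0.0, 473.8376924331675, 242.82265460226805], [0.0, 0.0, 1.0]] [ 2.17040005 -2.17756318  0.07235182] [ -9.57747676 551.44089671 973.42062361]
[[371.64829954   0.         316.77368605]
 [  0.         371.64829954 239.04398773]
 [  0.           0.           1.        ]] [-2.33266439  1.77969139  0.22415362] [-623.72866574  -30.16772911  388.42151131]
```

View pics/top0.png

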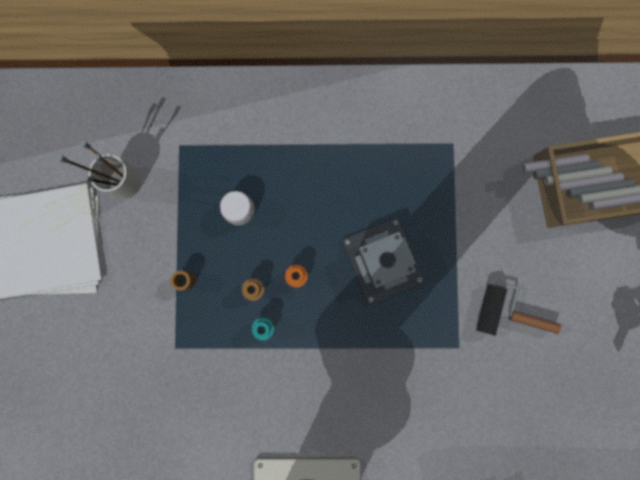

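View pics/scene0.png

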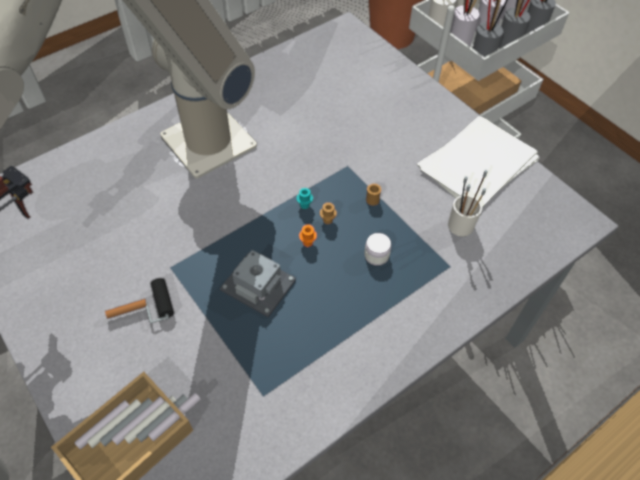

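Candidates in the top view are bronze (252,290), bronze (181,281), orange (296,276) and turquoise (263,329). The one at (252,290), scene (328,212), is bronze and flanged. (181,281) is the plain sleeve. I'll confirm this with an enlarged crop and measure at the same time.

Run:
```python
from h import *
s=np.load("scene0.npz");t=np.load("top0.npz")
a=cv2.resize(s["img"][165:275,280:400],None,fx=3.3,fy=3.3,interpolation=3)
b=cv2.resize(t["img"][250:350,165:275],None,fx=3.6,fy=3.6,interpolation=3)
h=min(a.shape[0],b.shape[0]);save("crop.png",np.hstack([a[:h],b[:h]]))
W=cloud(t)
def rep(n,u0,u1,v0,v1,zl,zh):
    P=W[v0:v1,u0:u1].reshape(-1,3);P=P[(P[:,2]>zl)&(P[:,2]<zh)]
    c,r=cv2.minEnclosingCircle(P[:,:2].astype(np.float32))
    print(n,len(P),"mean",P.mean(0).round(1),"mid",np.round(c,1),round(r,1),"zmax",np.nanpercentile(P[:,2],[5,50,95]).round(1))
    return P
rep("bench",400,440,160,200,-20,20)
rep("bush top",238,268,275,306,52,70);rep("bush flange",235,270,272,308,25,50)
rep("sleeve",165,195,265,297,40,70);rep("orange",280,312,260,292,45,75);rep("turq",247,280,313,345,45,75);rep("tin",215,260,185,230,50,70)
P=rep("block",340,430,215,305,68,85)
rc=cv2.minAreaRect(P[:,:2].astype(np.float32));print(rc)
# bore: low points inside the block
c=P[:,:2].mean(0)
Q=W[240:280,365:410].reshape(-1,3);Q=Q[(Q[:,2]<60)&(np.hypot(*(Q[:,:2]-c).T)<25)];print("bore low",len(Q),Q.mean(0) if len(Q) else 0)
W2=cloud(s)
P=W2[240:300,220:300].reshape(-1,3);P=P[(P[:,2]>70)&(P[:,2]<84)];print("scene block",len(P),P.mean(0).round(1),cv2.minAreaRect(P[:,:2].astype(np.float32)))
P=W2[195:230,312:345].reshape(-1,3);P=P[(P[:,2]>54)&(P[:,2]<70)];print("scene bush top",len(P),P.mean(0).round(1))
```

```text
bench 1593 mean [ 689.6 -245.4    0.7] mid [ 688.9 -245.7] 60.5 zmax [-2.2  0.7  3.6]
bush top 143 mean [456.  109.4  59.6] mid [456.1 109.6] 15.8 zmax [54.3 59.7 63.4]
bush flange 203 mean [456.7 107.2  35.6] mid [455.8 109.9] 23.0 zmax [31.7 35.4 41.5]
sleeve 189 mean [474.4 255.3  48.9] mid [474.6 255.9] 20.0 zmax [41.9 49.4 52.8]
orange 137 mean [483.6  20.3  59.7] mid [483.6  20.2] 15.7 zmax [57.1 59.9 62.4]
turq 164 mean [376.1  88.4  59. ] mid [375.6  88.7] 15.9 zmax [48.6 60.1 62.8]
tin 720 mean [624.7 142.7  59.4] mid [625.6 143.3] 31.9 zmax [52.7 59.7 62.9]
block 1675 mean [ 514.5 -161.9   76.3] mid [ 514.6 -162.6] 59.0 zmax [73.4 76.4 79.1]
((514.68310546875, -162.08895874023438), (85.04331970214844, 85.46044921875), 21.733312606811523)
bore low 178 [ 516.87178588 -168.93803665   19.87920974]
scene block 932 [ 514.3 -163.4   76.2] ((512.8067626953125, -162.40621948242188), (88.46454620361328, 88.66679382324219), 21.90114402770996)
scene bush top 83 [456.5 105.6  59.9]
```

View pics/crop.png

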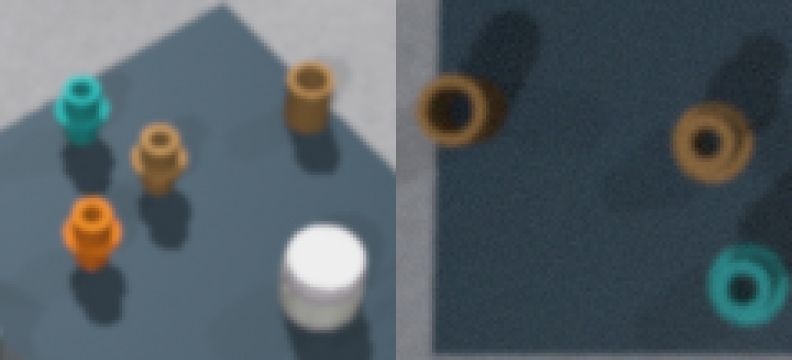

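The crop confirms it: the flanged bronze piece (left panel (160,158), right panel (710,143)) is the bush, at about (456,109). The plain bronze one is the sleeve. Next I'll work out the tool axes.

```bash
cat >> h.py <<'E'
def mv(target=None,yaw=None):
    """print remaining move in tool axes (cm) and turn (rad) to a TCP target, tool down, jaw yaw (deg)"""
    o=ctrl.get_obs();M=R.from_rotvec(o["orientation"]).as_matrix()
    print("t",round(o["t"],2),"pos",o["ee_pos"].round(1),"F",np.round(o["ft_force"],1),"w",round(o["width"],1),"q",o["qpos"].round(2))
    y=M[:,1];print("x axis",M[:,0].round(4),"jaw yaw",np.degrees(np.arctan2(y[1],y[0])).round(2))
    if target is not None: print("delta tool cm",(M.T@(np.array(target)-o["ee_pos"])/10).round(2))
    if yaw is not None:
        c,s=np.cos(np.radians(yaw)),np.sin(np.radians(yaw))
        X=np.array([0,0,-1.]);Y=np.array([c,s,0]);T=np.stack([X,Y,np.cross(X,Y)],1)
        print("dr",R.from_matrix(M.T@T).as_rotvec().round(4))
    return o,M
E
python3 - <<'E'
from h import *
o,M=mv([514,-162,200],-119)
mv(None,61)
d=ctrl.get_image("wrist");Rc=R.from_rotvec(np.ravel(d["rvec"])).as_matrix();c=-Rc.T@np.ravel(d["tvec"])
print("cam",c,"in tool",M.T@(c-o["ee_pos"]),"cam axes in tool",(M.T@Rc.T).round(3))
E
```

```text
t 0.15 pos [ 164.7 -602.5  199.4] F [0.6 0.7 0.8] w 88.0 q [-1.32  0.42  1.63  0.    1.09 -0.02]
x axis [-3.0e-04  1.1e-03 -1.0e+00] jaw yaw -74.72
delta tool cm [-2.000e-02 -3.328e+01 -4.531e+01]
dr [7.729e-01 4.000e-04 1.100e-03]
t 0.15 pos [ 164.7 -602.5  199.4] F [0.6 0.7 0.8] w 88.0 q [-1.32  0.42  1.63  0.    1.09 -0.02]
x axis [-3.0e-04  1.1e-03 -1.0e+00] jaw yaw -74.72
dr [-2.3687e+00 -1.3000e-03  5.0000e-04]
cam [ 229.47124255 -583.90338009  383.85859508] in tool [-184.44486964   -1.02835528  -67.37658347] cam axes in tool [[-0.001 -0.248  0.969]
 [ 1.     0.     0.001]
 [-0.001  0.969  0.248]]
```

apply_moves:
  increments:
    - {"gripper": 100,"delta_pos": [0,-2.2,-3.0],"dr": [0,0,0]}
    - {"gripper": 100,"delta_pos": [0,-2.2,-3.0],"dr": [0,0,0]}
    - {"gripper": 100,"delta_pos": [0,-2.2,-3.0],"dr": [0,0,0]}
    - {"gripper": 100,"delta_pos": [0,-2.2,-3.0],"dr": [0,0,0]}
    - {"gripper": 100,"delta_pos": [0,-2.2,-3.0],"dr": [0,0,0]}

```text
t: 0.62
ee_pos: [281.1, -455.7, 199.9]
orientation: [2.079, 0.279, -2.079]
ft_force: [1.2, 0.2, 1.0]
width: 87.9
```

apply_moves:
  increments:
    - {"gripper": 100,"delta_pos": [0,-2.2,-3.0],"dr": [0,0,0]}
    - {"gripper": 100,"delta_pos": [0,-2.2,-3.0],"dr": [0,0,0]}
    - {"gripper": 100,"delta_pos": [0,-2.2,-3.0],"dr": [0,0,0]}
    - {"gripper": 100,"delta_pos": [0,-2.2,-3.0],"dr": [0,0,0]}
    - {"gripper": 100,"delta_pos": [0,-2.2,-3.0],"dr": [0,0,0]}

```text
t: 1.03
ee_pos: [397.0, -310.0, 200.1]
orientation: [2.079, 0.279, -2.079]
ft_force: [0.2, 0.3, 0.5]
width: 88.0
```

apply_moves:
  increments:
    - {"gripper": 100,"delta_pos": [0,0,0],"dr": [-0.12,0,0]}
    - {"gripper": 100,"delta_pos": [0,0,0],"dr": [-0.12,0,0]}
    - {"gripper": 100,"delta_pos": [0,0,0],"dr": [-0.12,0,0]}
    - {"gripper": 100,"delta_pos": [0,0,0],"dr": [-0.12,0,0]}
    - {"gripper": 100,"delta_pos": [0,0,0],"dr": [-0.12,0,0]}

```text
t: 1.45
ee_pos: [396.3, -311.3, 199.9]
orientation: [1.702, 0.794, -1.702]
ft_force: [0.3, -0.9, 0.0]
width: 87.6
```

Run:
```python
from h import *
mv([514,-162,200],-32);mv([456,109,150])
```

```text
t 1.45 pos [ 396.3 -311.3  199.9] F [ 0.3 -0.9  0. ] w 87.6 q [-0.69  0.25  1.89 -0.    1.    0.01]
x axis [-2.e-04  1.e-04 -1.e+00] jaw yaw -39.97
delta tool cm [-1.0e-02 -5.6e-01 -1.9e+01]
dr [-0.139  -0.      0.0002]
t 1.45 pos [ 396.3 -311.3  199.9] F [ 0.3 -0.9  0. ] w 87.6 q [-0.69  0.25  1.89 -0.    1.    0.01]
x axis [-2.e-04  1.e-04 -1.e+00] jaw yaw -39.97
delta tool cm [  4.99 -22.41 -36.05]
```

apply_moves:
  increments:
    - {"gripper": 100,"delta_pos": [0,-0.1,-3.8],"dr": [0,0,0]}
    - {"gripper": 100,"delta_pos": [0,-0.1,-3.8],"dr": [0,0,0]}
    - {"gripper": 100,"delta_pos": [0,-0.1,-3.8],"dr": [0,0,0]}
    - {"gripper": 100,"delta_pos": [0,-0.1,-3.8],"dr": [0,0,0]}
    - {"gripper": 100,"delta_pos": [0,-0.1,-3.8],"dr": [-0.1,0,0]}

```text
t: 1.87
ee_pos: [516.2, -162.0, 200.0]
orientation: [1.639, 0.86, -1.639]
ft_force: [0.9, -1.1, -0.6]
width: 87.8
```

apply_moves:
  increments:
    - {"gripper": 100,"delta_pos": [0,0,0],"dr": [0,0,0]}
    - {"gripper": 100,"delta_pos": [0,0,0],"dr": [0,0,0]}
    - {"gripper": 100,"delta_pos": [0,0,0],"dr": [0,0,0]}
    - {"gripper": 100,"delta_pos": [0,0,0],"dr": [0,0,0]}
    - {"gripper": 100,"delta_pos": [0,0,0],"dr": [0,0,0]}

```text
t: 2.28
ee_pos: [514.5, -164.5, 199.9]
orientation: [1.64, 0.859, -1.64]
ft_force: [0.1, -0.5, 1.1]
width: 87.8
```

```bash
cat >> h.py <<'E'
def fish(d):
    """world cloud from the wrist fisheye"""
    z=d["range_z"].astype(float);K=np.array(d["mtx"]);v,u=np.mgrid[:480,:640]
    a=(u-K[0,2])/K[0,0];b=(v-K[1,2])/K[1,1];r=np.hypot(a,b)+1e-9
    k=np.tan(np.minimum(r,1.5))/r
    P=np.stack([a*k*z,b*k*z,z],-1)
    W=(P-np.ravel(d["tvec"]))@R.from_rotvec(np.ravel(d["rvec"])).as_matrix();W[z<=0]=np.nan
    return W
E
python3 - <<'E'
from h import *
mv([456,109,120])
d=ctrl.get_image("wrist");save("w1.png",d["img"]);np.savez("w1.npz",**d)
W=fish(d);P=W.reshape(-1,3);P=P[np.isfinite(P[:,0])]
B=P[(np.hypot(P[:,0]-514,P[:,1]+162)<65)&(P[:,2]>70)&(P[:,2]<82)]
print(len(B),B.mean(0),cv2.minAreaRect(B[:,:2].astype(np.float32)))
g=cv2.cvtColor(d["img"],cv2.COLOR_RGB2GRAY)
E
```

```text
t 2.28 pos [ 514.5 -164.5  199.9] F [ 0.1 -0.5  1.1] w 87.8 q [-0.33  0.3   1.82 -0.    1.02  0.27]
x axis [-4.e-04 -0.e+00 -1.e+00] jaw yaw -34.73
delta tool cm [  7.99 -20.39 -19.14]
8647 [ 514.49602336 -160.01713498   75.7254766 ] ((513.6196899414062, -161.16336059570312), (86.14193725585938, 85.7287368774414), 21.8244571685791)
```

View pics/w1.png

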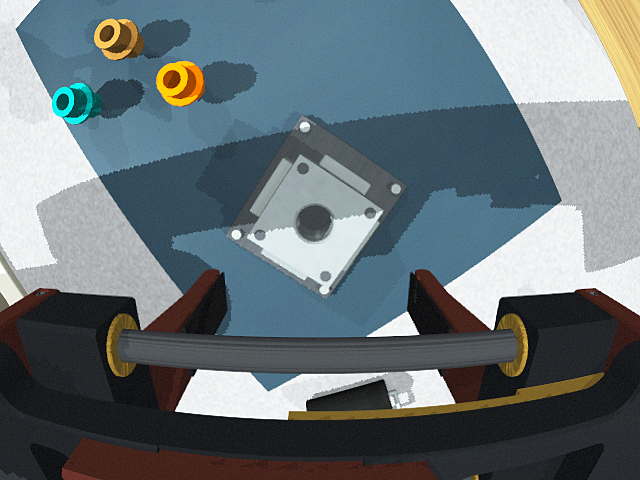

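The wrist view shows the block centred at about (315,225) with the bore at (314,222). The bush is at (117,38), orange at (181,83) and turquoise at (74,103). I'll fit the bore's mouth, then go over the bush.

```bash
cat >> h.py <<'E'
def plane(d,h,wrist=True):
    """world xy of every pixel's ray on the plane z=h"""
    K=np.array(d["mtx"]);v,u=np.mgrid[:480,:640];a=(u-K[0,2])/K[0,0];b=(v-K[1,2])/K[1,1]
    r=np.hypot(a,b)+1e-9;k=np.tan(np.minimum(r,1.5))/r if wrist else 1+0*r
    Rm=R.from_rotvec(np.ravel(d["rvec"])).as_matrix();c=-Rm.T@np.ravel(d["tvec"])
    D=np.stack([a*k,b*k,1+0*a],-1)@Rm
    return c[:2]+D[...,:2]*((h-c[2])/D[...,2:])
E
python3 - <<'E'
from h import *
for n,w in(("w1",True),("top0",False)):
    d=dict(np.load(n+".npz"));XY=plane(d,76,w);W=(fish if w else cloud)(d)
    m=(np.hypot(XY[...,0]-514,XY[...,1]+162)<28)
    hole=(m&~(W[...,2]>70)).astype(np.uint8)
    cs,_=cv2.findContours(hole,0,1);c=max(cs,key=cv2.contourArea)[:,0]
    E=XY[c[:,1],c[:,0]].astype(np.float32);print(n,"depth hole",hole.sum(),cv2.minEnclosingCircle(E),E.mean(0))
    g=cv2.cvtColor(d["img"],cv2.COLOR_RGB2GRAY)
    dk=(m&(g<90)).astype(np.uint8) if w else (m&(g<60)).astype(np.uint8)
    cs,_=cv2.findContours(dk,0,1);c=max(cs,key=cv2.contourArea)[:,0]
    E=XY[c[:,1],c[:,0]].astype(np.float32);print(n,"dark",dk.sum(),cv2.minEnclosingCircle(E),E.mean(0))
d=dict(np.load("w1.npz"));W=fish(d)
P=W[10:65,85:150].reshape(-1,3);Q=P[(P[:,2]>55)&(P[:,2]<66)];print("bush top",len(Q),cv2.minEnclosingCircle(Q[:,:2].astype(np.float32)),Q.mean(0))
mv([456,109,120],-34)
E
```

```text
w1 depth hole 1026 ((514.288818359375, -160.64239501953125), 16.192487716674805) [ 514.06586 -160.61412]
w1 dark 832 ((514.1235961914062, -160.2154083251953), 15.369821548461914) [ 512.355   -160.71315]
top0 depth hole 197 ((514.6232299804688, -161.7325439453125), 15.761316299438477) [ 514.468 -161.723]
top0 dark 193 ((513.327392578125, -162.66061401367188), 15.67579174041748) [ 513.1166  -162.55396]
bush top 512 ((454.9053039550781, 110.6235122680664), 17.02724266052246) [455.18580811 109.5518921   58.97111876]
t 2.33 pos [ 514.7 -164.5  200. ] F [0.5 0.4 0.7] w 87.9 q [-0.33  0.3   1.82 -0.    1.02  0.27]
x axis [-2.e-04 -0.e+00 -1.e+00] jaw yaw -34.73
delta tool cm [  8.   -20.4  -19.14]
dr [-0.0128  0.0001  0.0001]
```

apply_moves:
  increments:
    - {"gripper": 100,"delta_pos": [0.5,-2.7,-2.6],"dr": [0,0,0]}
    - {"gripper": 100,"delta_pos": [0.5,-2.7,-2.6],"dr": [0,0,0]}
    - {"gripper": 100,"delta_pos": [0.5,-2.7,-2.6],"dr": [0,0,0]}
    - {"gripper": 100,"delta_pos": [0.5,-2.7,-2.6],"dr": [0,0,0]}
    - {"gripper": 100,"delta_pos": [0.5,-2.7,-2.6],"dr": [0,0,0]}

```text
t: 2.75
ee_pos: [477.4, 20.7, 175.0]
orientation: [1.641, 0.858, -1.64]
ft_force: [0.1, -0.0, 0.4]
width: 87.5
```

apply_moves:
  increments:
    - {"gripper": 100,"delta_pos": [0.8,-2.0,-2.0],"dr": [0,0,0]}
    - {"gripper": 100,"delta_pos": [0.8,-2.0,-2.0],"dr": [0,0,0]}
    - {"gripper": 100,"delta_pos": [0.8,-2.0,-2.0],"dr": [0,0,0]}
    - {"gripper": 100,"delta_pos": [0.8,-0.8,-0.1],"dr": [0,0,0]}
    - {"gripper": 100,"delta_pos": [0.8,0,0],"dr": [0,0,0]}

```text
t: 3.17
ee_pos: [455.7, 109.5, 134.5]
orientation: [1.637, 0.861, -1.638]
ft_force: [-0.4, 0.3, 0.4]
width: 88.1
```

Run:
```python
from h import *
d=ctrl.get_image("wrist");save("w2.png",d["img"]);np.savez("w2.npz",**d)
mv([455.5,109.5,47])
W=fish(d)
P=W.reshape(-1,3);P=P[np.hypot(P[:,0]-455.5,P[:,1]-109.5)<35]
Q=P[(P[:,2]>55)&(P[:,2]<65)];print("top",len(Q),cv2.minEnclosingCircle(Q[:,:2].astype(np.float32)),Q.mean(0))
Q=P[(P[:,2]>25)&(P[:,2]<42)];print("flange",len(Q),cv2.minEnclosingCircle(Q[:,:2].astype(np.float32)),Q.mean(0))
```

```text
t 3.22 pos [455.4 108.4 133.2] F [-0.8 -0.7 -0.7] w 87.8 q [ 0.21  0.3   2.02 -0.    0.83  0.81]
x axis [-2.3e-03 -8.0e-04 -1.0e+00] jaw yaw -34.55
delta tool cm [ 8.62 -0.04 -0.11]
top 1068 ((454.76361083984375, 111.0576400756836), 16.180585861206055) [455.02615945 111.58930893  59.52554726]
flange 1106 ((455.0487365722656, 111.26446533203125), 23.02800941467285) [459.19866308 116.55736762  34.71379518]
```

View pics/w2.png

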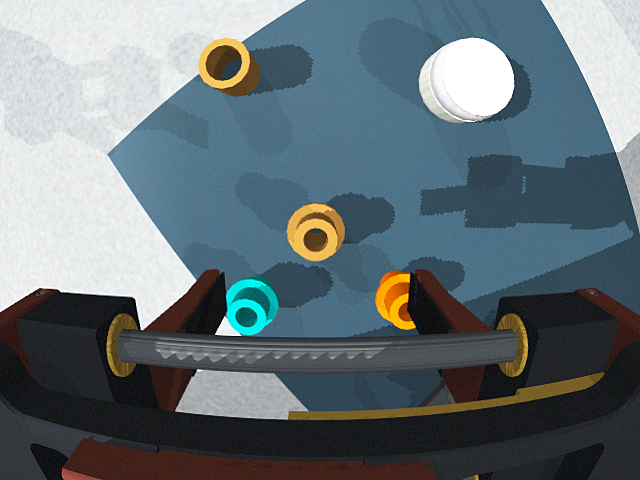

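The wrist view shows the bush at (316,235), centred between the fingers. Orange (397,298) and turquoise (250,305) are both clear of the finger path, so I'll descend.

apply_moves:
  increments:
    - {"gripper": 100,"delta_pos": [1.8,-0.1,-0.2],"dr": [0,0,0]}
    - {"gripper": 100,"delta_pos": [1.8,0,0],"dr": [0,0,0]}
    - {"gripper": 100,"delta_pos": [1.8,0,0],"dr": [0,0,0]}
    - {"gripper": 100,"delta_pos": [1.3,0,0],"dr": [0,0,0]}
    - {"gripper": 100,"delta_pos": [0.9,0,0],"dr": [0,0,0]}

```text
t: 3.63
ee_pos: [456.9, 109.4, 57.8]
orientation: [1.639, 0.859, -1.641]
ft_force: [-0.3, -0.2, 0.7]
width: 87.8
```

Run:
```python
from h import *
mv([455.4,110.5,46.5],-34.5)
```

```text
t 3.63 pos [456.9 109.4  57.8] F [-0.3 -0.2  0.7] w 87.8 q [ 0.21  0.44  2.05 -0.    0.65  0.82]
x axis [-1.3e-03 -5.0e-04 -1.0e+00] jaw yaw -34.73
delta tool cm [ 1.13 -0.19 -0.01]
dr [-0.004   0.0012  0.0008]
```

apply_moves:
  increments:
    - {"gripper": 100,"delta_pos": [0.5,-0.1,0],"dr": [0,0,0]}
    - {"gripper": 100,"delta_pos": [0.5,0,0],"dr": [0,0,0]}
    - {"gripper": 100,"delta_pos": [0,0,0],"dr": [0,0,0]}
    - {"gripper": 0,"delta_pos": [0,0,0],"dr": [0,0,0]}
    - {"gripper": 0,"delta_pos": [0,0,0],"dr": [0,0,0]}

```text
t: 4.05
ee_pos: [456.8, 111.8, 49.5]
orientation: [1.64, 0.86, -1.638]
ft_force: [-0.6, 0.5, 0.7]
width: 77.9
```

apply_moves:
  increments:
    - {"gripper": 0,"delta_pos": [0,0,0],"dr": [0,0,0]}
    - {"gripper": 0,"delta_pos": [0,0,0],"dr": [0,0,0]}
    - {"gripper": 0,"delta_pos": [0,0,0],"dr": [0,0,0]}
    - {"gripper": 0,"delta_pos": [0,0,0],"dr": [0,0,0]}
    - {"gripper": 0,"delta_pos": [0,0,0],"dr": [0,0,0]}

```text
t: 4.47
ee_pos: [456.3, 111.9, 49.1]
orientation: [1.639, 0.86, -1.638]
ft_force: [-0.1, 0.4, 0.2]
width: 44.7
```

Run:
```python
from h import *
mv([455.4,110.5,46.5],-34.5)
```

```text
t 4.47 pos [456.3 111.9  49.1] F [-0.1  0.4  0.2] w 44.7 q [0.22 0.45 2.06 0.   0.63 0.82]
x axis [ 2.e-04  1.e-04 -1.e+00] jaw yaw -34.6
delta tool cm [0.26 0.01 0.16]
dr [-0.0018 -0.0002 -0.0001]
```

apply_moves:
  increments:
    - {"gripper": 0,"delta_pos": [0.2,0,0.1],"dr": [0,0,0]}
    - {"gripper": 0,"delta_pos": [0,0,0],"dr": [0,0,0]}
    - {"gripper": 0,"delta_pos": [0,0,0],"dr": [0,0,0]}
    - {"gripper": 0,"delta_pos": [0,0,0],"dr": [0,0,0]}
    - {"gripper": 0,"delta_pos": [0,0,0],"dr": [0,0,0]}

```text
t: 4.88
ee_pos: [455.7, 111.0, 47.0]
orientation: [1.639, 0.86, -1.639]
ft_force: [-0.1, -0.1, -0.4]
width: 11.0
```

apply_moves:
  increments:
    - {"gripper": 0,"delta_pos": [0,0,0],"dr": [0,0,0]}
    - {"gripper": 0,"delta_pos": [0,0,0],"dr": [0,0,0]}
    - {"gripper": 0,"delta_pos": [-0.5,0,0],"dr": [0,0,0]}
    - {"gripper": 0,"delta_pos": [-1,0,0],"dr": [0,0,0]}
    - {"gripper": 0,"delta_pos": [-1.5,0,0],"dr": [0,0,0]}

```text
t: 5.3
ee_pos: [454.9, 110.8, 77.1]
orientation: [1.637, 0.861, -1.641]
ft_force: [-0.6, -0.8, 0.3]
width: 0.7
```

Run:
```python
from h import *
mv([514.3,-161,165],-34.6)
```

```text
t 5.3 pos [454.9 110.8  77.1] F [-0.6 -0.8  0.3] w 0.7 q [ 0.21  0.4   2.05 -0.    0.7   0.82]
x axis [-2.e-03 -4.e-04 -1.e+00] jaw yaw -34.61
delta tool cm [-8.79 20.31 19.01]
dr [-0.0001  0.0015  0.0014]
```

The fingers closed to 0.7 mm, so nothing was gripped. I'll look before doing anything else.

Run:
```python
from h import *
d=ctrl.get_image("wrist");np.savez("w3.npz",**d)
t=ctrl.get_image("top");np.savez("top3.npz",**t);s=ctrl.get_image("scene")
a=cv2.resize(d["img"][150:480,150:500],(400,377));b=cv2.resize(s["img"][150:260,280:400],(400,367),interpolation=3)
b=np.vstack([b,np.zeros((10,400,3),np.uint8)]);save("miss.png",np.hstack([a,b]))
W=cloud(t)
P=W.reshape(-1,3);P=P[np.isfinite(P[:,0])&(np.hypot(P[:,0]-456,P[:,1]-109)<60)]
for z in range(0,200,10): print(z,((P[:,2]>=z)&(P[:,2]<z+10)).sum(),end="; ")
```

```text
0 457; 10 0; 20 0; 30 1; 40 0; 50 0; 60 0; 70 0; 80 0; 90 0; 100 0; 110 0; 120 0; 130 0; 140 0; 150 0; 160 0; 170 0; 180 0; 190 31;
```

View pics/miss.png

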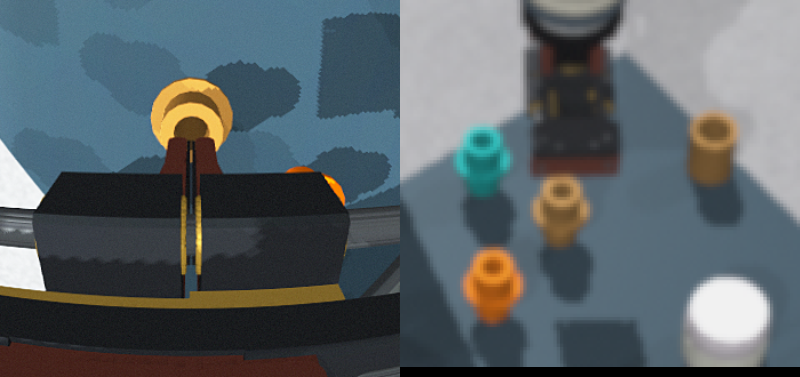

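The bush is still standing, on the outward (tool −z) side of the closed fingers. I'll re-measure it and check where the fingertips really are.

Run:
```python
from h import *
mv()
d=dict(np.load("w3.npz"));W=fish(d);hs=cv2.cvtColor(d["img"],cv2.COLOR_RGB2HSV)
def circ(P,n):
    if len(P)>5: print(n,len(P),cv2.minEnclosingCircle(P[:,:2].astype(np.float32)),P.mean(0).round(1))
reg=np.zeros((480,640),bool);reg[205:300,270:365]=1
P=W[reg&(hs[...,1]>100)&(hs[...,0]>8)&(hs[...,0]<30)]
circ(P[(P[:,2]>54)&(P[:,2]<66)],"top w3");circ(P[(P[:,2]>25)&(P[:,2]<42)],"flange w3")
# finger points around 150..480
for r in range(268,300,4):
    print(r,W[r,315].round(1),W[r,325].round(1),W[r,335].round(1))
# scene view (earlier pose image not saved) -> fresh
s=ctrl.get_image("scene");W=cloud(s);h2=cv2.cvtColor(s["img"],cv2.COLOR_RGB2HSV)
reg=np.zeros((480,640),bool);reg[195:230,312:345]=1
P=W[reg];circ(P[(P[:,2]>54)&(P[:,2]<66)],"top scene")
F=W[150:210,305:350].reshape(-1,3);F=F[(F[:,2]>66)&(F[:,2]<80)];circ(F,"tips scene")
s0=dict(np.load("scene0.npz"));P=cloud(s0)[reg];circ(P[(P[:,2]>54)&(P[:,2]<66)],"top scene0")
```

```text
t 5.45 pos [456.8 111.2  78.3] F [0.6 0.1 1. ] w 0.6 q [0.21 0.4  2.05 0.   0.69 0.82]
x axis [ 3.1e-03  7.0e-04 -1.0e+00] jaw yaw -34.61
top w3 1124 ((454.9996643066406, 111.44728088378906), 16.174997329711914) [458.7 116.6  59.4]
flange w3 1641 ((454.8320617675781, 111.22286224365234), 22.961463928222656) [458.9 117.5  34.8]
268 [448.5 104.6  37.3] [454.5 102.2  41.2] [462.6 104.6  60.5]
272 [448.9 105.   46.3] [464.4 119.  103.6] [468.  116.4 103.2]
276 [459.6 120.1 103.8] [464.1 118.9 108.1] [467.7 116.2 107.6]
280 [459.8 120.3 109.7] [464.  118.9 112.9] [467.5 116.4 112.6]
284 [459.8 120.3 114.5] [464.1 119.2 118.4] [467.5 116.9 118.5]
288 [459.5 119.9 117.7] [463.9 119.  122. ] [467.2 116.8 122.2]
292 [459.5 119.8 122. ] [463.9 119.2 126.6] [467.1 116.9 126.5]
296 [459.9 120.3 127.3] [463.8 119.2 130.5] [467.  117.1 130.6]
top scene 75 ((466.4850769042969, 77.50495910644531), 49.97623062133789) [456.6 105.6  59.7]
top scene0 80 ((470.63348388671875, 79.4913330078125), 49.38474655151367) [456.4 105.2  59.7]
```

Run:
```python
from h import *
o,M=mv()
s=ctrl.get_image("scene");np.savez("s4.npz",**s);W=cloud(s)
F=W[140:215,290:360].reshape(-1,3);F=F[(F[:,2]>66)&(np.hypot(F[:,0]-456,F[:,1]-111)<60)]
i=np.argsort(F[:,2])[:12];print("lowest gripper pts scene",F[i].round(1))
w=ctrl.get_image("wrist");W=fish(w);T=(W-o["ee_pos"])@M
m=np.isfinite(T[...,0])&(np.abs(T[...,1])<60)&(np.abs(T[...,2])<30)&(T[...,0]<5)
print("tool x of finger pts now",np.percentile(T[m][:,0],[95,99,100]).round(1))
for n,p,rv in(("w1",[514.7,-164.5,200],None),("w2",[455.4,108.4,133.2],None)):
    T=(fish(dict(np.load(n+".npz")))-np.array(p))@M
    m=np.isfinite(T[...,0])&(np.abs(T[...,1])<62)&(np.abs(T[...,1])>35)&(np.abs(T[...,2])<30)&(T[...,0]<25)
    print(n,m.sum(),np.percentile(T[m][:,0],[50,95,99,100]).round(1))
    j=np.argsort(-np.where(m,T[...,0],-1e9).ravel())[:6];print([(divmod(k,640),T.reshape(-1,3)[k].round(1)) for k in j])
```

```text
t 5.5 pos [456.2 111.1  77.6] F [ 0.9 -0.3 -0.2] w 0.5 q [0.21 0.4  2.05 0.   0.69 0.82]
x axis [ 1.7e-03  4.0e-04 -1.0e+00] jaw yaw -34.61
lowest gripper pts scene [[457.  117.9  66.2]
 [449.9  96.2  66.7]
 [460.5 115.2  67.5]
 [476.8  98.1 183.9]
 [475.4  96.  184.1]
 [478.8  99.8 184.7]
 [454.   71.2 185.1]
 [481.1 101.1 186. ]
 [470.7  86.9 186.1]
 [482.6 103.1 186.1]
 [492.4 120.9 186.7]
 [460.7  72.4 186.7]]
tool x of finger pts now [-116.1  -37.9  -21.7]
w1 34556 [-126.   -43.9  -27.2  -21.1]
[((np.int64(284), np.int64(410)), array([-21.1,  44.1,  -3.7])), ((np.int64(273), np.int64(224)), array([-21.6, -44.7,  -9.6])), ((np.int64(289), np.int64(225)), array([-21.9, -44.8,  -1.5])), ((np.int64(290), np.int64(225)), array([-22. , -44.9,  -1. ])), ((np.int64(305), np.int64(407)), array([-22. ,  43.3,   7. ])), ((np.int64(308), np.int64(407)), array([-22.1,  43.5,   8.6]))]
w2 32940 [-127.4  -44.3  -28.4  -22.4]
[((np.int64(273), np.int64(410)), array([-22.4,  43.4, -10.6])), ((np.int64(291), np.int64(225)), array([-22.6, -45.4,  -1.1])), ((np.int64(270), np.int64(416)), array([-22.6,  46.2, -12.1])), ((np.int64(308), np.int64(407)), array([-22.9,  43.4,   7.6])), ((np.int64(275), np.int64(224)), array([-23.1, -45.1,  -9.6])), ((np.int64(269), np.int64(211)), array([-23.1, -51.3, -12.5]))]
```

The wrist depth puts the real fingertips about 21.5 mm behind the reported TCP. The spec says 8 mm ahead, so the fingers sit 30 mm higher than stated. That agrees with the empty close above the 60 mm collar, and both cameras agree on bench and object heights. I'll use tip = TCP − 21.5 mm along tool x, so the grasp is at TCP z ≈ 17. I'll reopen, descend and watch the force.

apply_moves:
  increments:
    - {"gripper": 75,"delta_pos": [0,0,0],"dr": [0,0,0]}
    - {"gripper": 75,"delta_pos": [0,0,0],"dr": [0,0,0]}
    - {"gripper": 75,"delta_pos": [0,0,0],"dr": [0,0,0]}
    - {"gripper": 75,"delta_pos": [0,0,0],"dr": [0,0,0]}
    - {"gripper": 75,"delta_pos": [0,0,0],"dr": [0,0,0]}

```text
t: 6.02
ee_pos: [455.5, 111.0, 76.8]
orientation: [1.638, 0.86, -1.639]
ft_force: [-0.5, -0.6, 0.2]
width: 30.4
```

apply_moves:
  increments:
    - {"gripper": 75,"delta_pos": [0.5,0,0],"dr": [0,0,0]}
    - {"gripper": 75,"delta_pos": [1,0,0],"dr": [0,0,0]}
    - {"gripper": 75,"delta_pos": [1,0,0],"dr": [0,0,0]}
    - {"gripper": 75,"delta_pos": [0.5,0,0],"dr": [0,0,0]}
    - {"gripper": 75,"delta_pos": [0,0,0],"dr": [0,0,0]}

```text
t: 6.43
ee_pos: [454.4, 110.7, 45.2]
orientation: [1.636, 0.861, -1.642]
ft_force: [-0.5, -0.3, 0.4]
width: 63.4
```

Run:
```python
from h import *
mv([455.2,111,17],-34.6)
```

```text
t 6.43 pos [454.4 110.7  45.2] F [-0.5 -0.3  0.4] w 63.4 q [0.21 0.46 2.06 0.   0.62 0.82]
x axis [-3.2e-03 -7.0e-04 -1.0e+00] jaw yaw -34.6
delta tool cm [ 2.82  0.06 -0.08]
dr [-0.0001  0.0023  0.0022]
```

apply_moves:
  increments:
    - {"gripper": 75,"delta_pos": [0.7,0,0],"dr": [0,0,0]}
    - {"gripper": 75,"delta_pos": [0.7,0,0],"dr": [0,0,0]}
    - {"gripper": 75,"delta_pos": [0.7,0,0],"dr": [0,0,0]}
    - {"gripper": 75,"delta_pos": [0.6,0,0],"dr": [0,0,0]}
    - {"gripper": 75,"delta_pos": [0,0,0],"dr": [0,0,0]}

```text
t: 6.85
ee_pos: [454.9, 110.8, 18.8]
orientation: [1.637, 0.861, -1.64]
ft_force: [-0.2, -0.8, -0.5]
width: 66.1
```

apply_moves:
  increments:
    - {"gripper": 0,"delta_pos": [0,0,0],"dr": [0,0,0]}
    - {"gripper": 0,"delta_pos": [0,0,0],"dr": [0,0,0]}
    - {"gripper": 0,"delta_pos": [0,0,0],"dr": [0,0,0]}
    - {"gripper": 0,"delta_pos": [0,0,0],"dr": [0,0,0]}
    - {"gripper": 0,"delta_pos": [0,0,0],"dr": [0,0,0]}

```text
t: 7.27
ee_pos: [455.9, 111.0, 20.3]
orientation: [1.639, 0.86, -1.638]
ft_force: [-0.3, 0.4, -1.3]
width: 36.1
```

apply_moves:
  increments:
    - {"gripper": 0,"delta_pos": [0,0,0],"dr": [0,0,0]}
    - {"gripper": 0,"delta_pos": [0,0,0],"dr": [0,0,0]}
    - {"gripper": 0,"delta_pos": [0,0,0],"dr": [0,0,0]}
    - {"gripper": 0,"delta_pos": [0,0,0],"dr": [0,0,0]}
    - {"gripper": 0,"delta_pos": [0,0,0],"dr": [0,0,0]}

```text
t: 7.68
ee_pos: [455.9, 111.0, 20.2]
orientation: [1.639, 0.86, -1.638]
ft_force: [-0.7, -0.3, 3.8]
width: 31.4
```

Gripped at 31.4 mm, which matches the 32 mm collar. Lifting.

apply_moves:
  increments:
    - {"gripper": 0,"delta_pos": [-1,0,0],"dr": [0,0,0]}
    - {"gripper": 0,"delta_pos": [-2,0,0],"dr": [0,0,0]}
    - {"gripper": 0,"delta_pos": [-3,0,0],"dr": [0,0,0]}
    - {"gripper": 0,"delta_pos": [-3,0,0],"dr": [0,0,0]}
    - {"gripper": 0,"delta_pos": [-2,0,0],"dr": [0,0,0]}

```text
t: 8.1
ee_pos: [455.8, 111.0, 132.4]
orientation: [1.639, 0.86, -1.638]
ft_force: [-0.3, 0.5, -2.9]
width: 31.5
```

Run:
```python
from h import *
mv([514,-161,125],-34.6)
```

```text
t 8.1 pos [455.8 111.  132.4] F [-0.3  0.5 -2.9] w 31.5 q [0.21 0.3  2.02 0.   0.82 0.82]
x axis [ 1.e-03  2.e-04 -1.e+00] jaw yaw -34.61
delta tool cm [ 0.74 20.24 19.08]
dr [-0.0001 -0.0008 -0.0007]
```

apply_moves:
  increments:
    - {"gripper": 0,"delta_pos": [0,1.4,1.3],"dr": [0,0,0]}
    - {"gripper": 0,"delta_pos": [0,2.4,2.3],"dr": [0,0,0]}
    - {"gripper": 0,"delta_pos": [0,2.4,2.3],"dr": [0,0,0]}
    - {"gripper": 0,"delta_pos": [0,2.4,2.3],"dr": [0,0,0]}
    - {"gripper": 0,"delta_pos": [0,2.4,2.3],"dr": [0,0,0]}

```text
t: 8.52
ee_pos: [486.0, -39.3, 130.3]
orientation: [1.638, 0.861, -1.639]
ft_force: [1.3, 0.5, -3.3]
width: 31.3
```

apply_moves:
  increments:
    - {"gripper": 0,"delta_pos": [0,2.4,2.3],"dr": [0,0,0]}
    - {"gripper": 0,"delta_pos": [0,2.4,2.3],"dr": [0,0,0]}
    - {"gripper": 0,"delta_pos": [0,2.4,2.3],"dr": [0,0,0]}
    - {"gripper": 0,"delta_pos": [0,1.6,1.4],"dr": [0,0,0]}
    - {"gripper": 0,"delta_pos": [0,0.4,0.3],"dr": [0,0,0]}

```text
t: 8.93
ee_pos: [513.9, -164.1, 130.3]
orientation: [1.64, 0.857, -1.64]
ft_force: [-1.3, -0.0, -2.7]
width: 31.4
```

apply_moves:
  increments:
    - {"gripper": 0,"delta_pos": [0,0,0],"dr": [0,0,0]}
    - {"gripper": 0,"delta_pos": [0,0,0],"dr": [0,0,0]}
    - {"gripper": 0,"delta_pos": [0,0,0],"dr": [0,0,0]}
    - {"gripper": 0,"delta_pos": [0,0,0],"dr": [0,0,0]}
    - {"gripper": 0,"delta_pos": [0,0,0],"dr": [0,0,0]}

```text
t: 9.35
ee_pos: [513.2, -159.8, 130.0]
orientation: [1.637, 0.862, -1.638]
ft_force: [0.1, 0.7, -2.7]
width: 31.2
```

Run:
```python
from h import *
o,M=mv([514.2,-161,125],-34.6)
d=ctrl.get_image("wrist");save("w5.png",d["img"]);np.savez("w5.npz",**d)
W=fish(d);T=(W-o["ee_pos"])@M
hs=cv2.cvtColor(d["img"],cv2.COLOR_RGB2HSV)
m=(hs[...,1]>90)&(hs[...,0]>8)&(hs[...,0]<30)&np.isfinite(T[...,0])&(np.hypot(T[...,1],T[...,2])<45)&(T[...,0]<30)&(T[...,0]>-60)
P=T[m]
for lo,hi,n in((-45,-31,"top"),(-22,-5,"flange")):
    Q=P[(P[:,0]>lo)&(P[:,0]<hi)]
    if len(Q)>10: print(n,len(Q),"x",np.percentile(Q[:,0],[5,50,95]).round(1),"yz circle",cv2.minEnclosingCircle(Q[:,1:].astype(np.float32)))
B=W.reshape(-1,3);B=B[np.isfinite(B[:,0])&(np.hypot(B[:,0]-514,B[:,1]+162)<65)&(B[:,2]>72)&(B[:,2]<80)]
print("block",len(B),cv2.minAreaRect(B[:,:2].astype(np.float32)))
t=ctrl.get_image("top");np.savez("top5.npz",**t)
```

```text
t 9.35 pos [ 513.2 -159.8  130. ] F [ 0.1  0.7 -2.7] w 31.2 q [-0.32  0.39  1.87  0.    0.88  0.28]
x axis [-4.e-04  2.e-04 -1.e+00] jaw yaw -34.52
delta tool cm [0.5  0.15 0.04]
dr [0.0014 0.     0.0005]
top 3242 x [-40.4 -39.3 -33. ] yz circle ((-0.31679415702819824, -6.521841526031494), 21.85556411743164)
flange 2199 x [-20.5 -14.6 -10. ] yz circle ((-1.0964879989624023, -9.311821937561035), 20.49673843383789)
block 8890 ((513.2255249023438, -161.15322875976562), (86.55347442626953, 85.60205078125), 21.469436645507812)
```

View pics/w5.png

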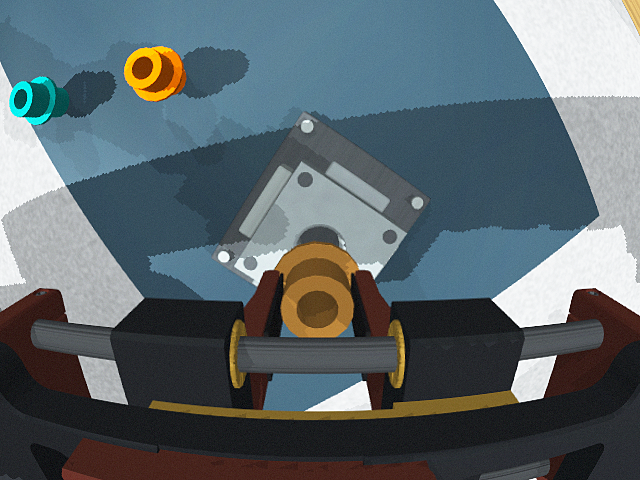

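The bush is held by its collar (316,307) with the flange below it, and the bore is partly visible behind at (325,238). Next I'll fit the bush's axis and tilt in the tool frame from this picture.

Run:
```python
from h import *
from scipy.optimize import least_squares
o,M=mv();p=np.array([513.2,-159.8,130.0])
d=dict(np.load("w5.npz"));W=fish(d);T=(W-p)@M
hs=cv2.cvtColor(d["img"],cv2.COLOR_RGB2HSV)
br=(hs[...,1]>90)&(hs[...,0]>8)&(hs[...,0]<30)&np.isfinite(T[...,0])&(np.abs(T[...,1])<28)&(T[...,0]<30)&(T[...,0]>-60)
br[:235]=0
# top ring: plane fit
m=br&(np.abs(T[...,0]+39.3)<2)&(np.abs(T[...,1])<17)
Q=T[m];A=np.c_[Q[:,1:],np.ones(len(Q))]
for _ in range(4):
    c,*_=np.linalg.lstsq(A,Q[:,0],rcond=None);k=np.abs(A@c-Q[:,0])<1.2;A,Q=A[k],Q[k]
print("ring plane slopes y,z",c.round(4),len(Q),"y",np.percentile(Q[:,1],[1,99]).round(1),"z",np.percentile(Q[:,2],[1,99]).round(1),"circle",cv2.minEnclosingCircle(Q[:,1:].astype(np.float32)))
def fit(E,r):
    s=least_squares(lambda q:np.hypot(E[:,0]-q[0],E[:,1]-q[1])-r,[0,0],loss="soft_l1",f_scale=.5)
    print("  fit r",r,s.x.round(2),"rms",np.sqrt(np.mean(s.fun**2)).round(2),len(E))
# flange top face at tool x ~ -14.8: upper outline in image, far arc
m=br&(np.abs(T[...,0]+14.8)<2.0);Q=T[m]
print("flange face",len(Q),"y",np.percentile(Q[:,1],[1,99]).round(1),"z",np.percentile(Q[:,2],[1,99]).round(1))
# outline: for each angle bin, farthest points
a=np.degrees(np.arctan2(Q[:,1],-Q[:,2]));rr=np.hypot(Q[:,1],Q[:,2]);E=[]
for b in range(-60,60,4):
    k=(a>=b)&(a<b+4)
    if k.sum()>5: E.append(Q[k][np.argmax(rr[k])][1:])
fit(np.array(E),23)
# collar side / top hole etc: outer ring of top face via lower outline
m=br&(np.abs(T[...,0]+39.3)<2)&(np.abs(T[...,1])<17);Q=T[m];a=np.degrees(np.arctan2(Q[:,1],Q[:,2]));rr=np.hypot(Q[:,1],Q[:,2]);E=[]
for b in range(-180,180,6):
    k=(a>=b)&(a<b+6)
    if k.sum()>5: E.append(Q[k][np.argmax(rr[k])][1:])
fit(np.array(E),16)
# bush on the bench (w2) and bore (w1) as the wrist camera saw them
```

```text
t 9.45 pos [ 513.4 -160.2  130. ] F [-0.4 -0.5 -2.7] w 31.6 q [-0.32  0.39  1.87  0.    0.87  0.28]
x axis [-1.e-04  1.e-04 -1.e+00] jaw yaw -34.54
ring plane slopes y,z [ 5.60000e-03 -2.30000e-03 -3.95055e+01] 2440 y [-15.7  14.4] z [-14.9  13.5] circle ((0.031994886696338654, 0.4842289686203003), 16.741436004638672)
flange face 1577 y [-19.4  18. ] z [-22.    9.3]
  fit r 23 [-0.81  0.64] rms 0.2 30
  fit r 16 [-0.57 -0.01] rms 0.73 60
```

The bush is square in the grip, with slopes under 0.006. Its axis is 0.7 mm off in y and 0.4 mm off in z. Combining the wrist and top views gives a TCP target of about (514.7, −160.6). Now I'll centre it and approach the mouth; the foot should meet the top face at TCP z ≈ 96.

apply_moves:
  increments:
    - {"gripper": 0,"delta_pos": [0.5,0.12,-0.03],"dr": [0,0,0]}
    - {"gripper": 0,"delta_pos": [0.8,0,0],"dr": [0,0,0]}
    - {"gripper": 0,"delta_pos": [0.8,0,0],"dr": [0,0,0]}
    - {"gripper": 0,"delta_pos": [0.6,0,0],"dr": [0,0,0]}
    - {"gripper": 0,"delta_pos": [0.3,0,0],"dr": [0,0,0]}

```text
t: 9.87
ee_pos: [513.7, -161.1, 98.4]
orientation: [1.638, 0.862, -1.641]
ft_force: [-0.2, 0.5, -2.4]
width: 31.7
```

apply_moves:
  increments:
    - {"gripper": 0,"delta_pos": [0.1,0,0],"dr": [0,0,0]}
    - {"gripper": 0,"delta_pos": [0.1,0,0],"dr": [0,0,0]}
    - {"gripper": 0,"delta_pos": [0.1,0,0],"dr": [0,0,0]}
    - {"gripper": 0,"delta_pos": [0.1,0,0],"dr": [0,0,0]}
    - {"gripper": 0,"delta_pos": [0.1,0,0],"dr": [0,0,0]}

```text
t: 10.28
ee_pos: [514.8, -161.5, 95.1]
orientation: [1.639, 0.86, -1.638]
ft_force: [0.0, -1.0, -3.3]
width: 31.2
```

Run:
```python
from h import *
mv([514.7,-160.6,80],-34.5)
```

```text
t 10.28 pos [ 514.8 -161.5   95.1] F [ 0.  -1.  -3.3] w 31.2 q [-0.33  0.45  1.89  0.    0.8   0.28]
x axis [ 5.e-04 -2.e-04 -1.e+00] jaw yaw -34.61
delta tool cm [ 1.51 -0.06 -0.07]
dr [-0.0019 -0.0002 -0.0005]
```

apply_moves:
  increments:
    - {"gripper": 0,"delta_pos": [0.1,0,-0.04],"dr": [0,0,0]}
    - {"gripper": 0,"delta_pos": [0.1,0,0],"dr": [0,0,0]}
    - {"gripper": 0,"delta_pos": [0.1,0,0],"dr": [0,0,0]}
    - {"gripper": 0,"delta_pos": [0.1,0,0],"dr": [0,0,0]}
    - {"gripper": 0,"delta_pos": [0.1,0,0],"dr": [0,0,0]}

```text
t: 10.7
ee_pos: [514.9, -161.1, 89.9]
orientation: [1.639, 0.86, -1.639]
ft_force: [-0.2, 0.3, -3.4]
width: 31.1
```

Run:
```python
from h import *
mv();o=ctrl.get_obs();print(o["moment"])
```

```text
t 10.7 pos [ 514.9 -161.1   89.9] F [-0.2  0.3 -3.4] w 31.1 q [-0.33  0.46  1.89 -0.    0.79  0.28]
x axis [ 1.e-04 -0.e+00 -1.e+00] jaw yaw -34.61
[-0.04635168 -0.00010586 -0.04362734]
```

The foot is about 6 mm into the bore with no contact force. I'll continue through the free section.

apply_moves:
  increments:
    - {"gripper": 0,"delta_pos": [0.15,0,0],"dr": [0,0,0]}
    - {"gripper": 0,"delta_pos": [0.15,0,0],"dr": [0,0,0]}
    - {"gripper": 0,"delta_pos": [0.15,0,0],"dr": [0,0,0]}
    - {"gripper": 0,"delta_pos": [0.15,0,0],"dr": [0,0,0]}
    - {"gripper": 0,"delta_pos": [0.1,0,0],"dr": [0,0,0]}

```text
t: 11.12
ee_pos: [514.8, -161.0, 82.7]
orientation: [1.639, 0.86, -1.639]
ft_force: [-0.7, 0.5, -2.7]
width: 31.6
```

apply_moves:
  increments:
    - {"gripper": 0,"delta_pos": [0.1,0,0],"dr": [0,0,0]}
    - {"gripper": 0,"delta_pos": [0.1,0,0],"dr": [0,0,0]}
    - {"gripper": 0,"delta_pos": [0.1,0,0],"dr": [0,0,0]}
    - {"gripper": 0,"delta_pos": [0.1,0,0],"dr": [0,0,0]}
    - {"gripper": 0,"delta_pos": [0.1,0,0],"dr": [0,0,0]}

```text
t: 11.53
ee_pos: [514.8, -161.1, 77.9]
orientation: [1.639, 0.86, -1.639]
ft_force: [-1.2, -0.0, -1.2]
width: 31.4
```

apply_moves:
  increments:
    - {"gripper": 0,"delta_pos": [0.06,0,0],"dr": [0,0,0]}
    - {"gripper": 0,"delta_pos": [0.06,0,0],"dr": [0,0,0]}
    - {"gripper": 0,"delta_pos": [0.06,0,0],"dr": [0,0,0]}
    - {"gripper": 0,"delta_pos": [0.06,0,0],"dr": [0,0,0]}
    - {"gripper": 0,"delta_pos": [0.06,0,0],"dr": [0,0,0]}

```text
t: 11.95
ee_pos: [514.8, -161.1, 75.1]
orientation: [1.639, 0.86, -1.639]
ft_force: [-2.2, -0.5, 2.7]
width: 31.4
```

apply_moves:
  increments:
    - {"gripper": 0,"delta_pos": [0.06,0,0],"dr": [0,0,0]}
    - {"gripper": 0,"delta_pos": [0.06,0,0],"dr": [0,0,0]}
    - {"gripper": 0,"delta_pos": [0.06,0,0],"dr": [0,0,0]}
    - {"gripper": 0,"delta_pos": [0.06,0,0],"dr": [0,0,0]}
    - {"gripper": 0,"delta_pos": [0.06,0,0],"dr": [0,0,0]}

```text
t: 12.37
ee_pos: [515.1, -161.1, 72.3]
orientation: [1.639, 0.86, -1.638]
ft_force: [-2.1, 0.6, 6.7]
width: 31.6
```

apply_moves:
  increments:
    - {"gripper": 0,"delta_pos": [0.06,-0.04,0.03],"dr": [0,0,0]}
    - {"gripper": 0,"delta_pos": [0.06,0,0],"dr": [0,0,0]}
    - {"gripper": 0,"delta_pos": [0.06,0,0],"dr": [0,0,0]}
    - {"gripper": 0,"delta_pos": [0.06,0,0],"dr": [0,0,0]}
    - {"gripper": 0,"delta_pos": [0.06,0,0],"dr": [0,0,0]}

```text
t: 12.78
ee_pos: [514.9, -161.3, 69.2]
orientation: [1.639, 0.859, -1.638]
ft_force: [0.2, 0.6, 4.4]
width: 31.5
```

Run:
```python
from h import *
mv()
```

```text
t 12.78 pos [ 514.9 -161.3   69.2] F [0.2 0.6 4.4] w 31.5 q [-0.33  0.49  1.9   0.    0.75  0.28]
x axis [ 1.1e-03 -3.0e-04 -1.0e+00] jaw yaw -34.61
```

apply_moves:
  increments:
    - {"gripper": 0,"delta_pos": [0.06,0,0],"dr": [0,0,0]}
    - {"gripper": 0,"delta_pos": [0.06,0,0],"dr": [0,0,0]}
    - {"gripper": 0,"delta_pos": [0.06,0,0],"dr": [0,0,0]}
    - {"gripper": 0,"delta_pos": [0.06,0,0],"dr": [0,0,0]}
    - {"gripper": 0,"delta_pos": [0.06,0,0],"dr": [0,0,0]}

```text
t: 13.2
ee_pos: [514.6, -161.2, 66.0]
orientation: [1.639, 0.86, -1.638]
ft_force: [-0.3, -0.7, 4.7]
width: 31.4
```

apply_moves:
  increments:
    - {"gripper": 0,"delta_pos": [0.06,0,0],"dr": [0,0,0]}
    - {"gripper": 0,"delta_pos": [0.06,0,0],"dr": [0,0,0]}
    - {"gripper": 0,"delta_pos": [0.06,0,0],"dr": [0,0,0]}
    - {"gripper": 0,"delta_pos": [0.06,0,0],"dr": [0,0,0]}
    - {"gripper": 0,"delta_pos": [0.06,0,0],"dr": [0,0,0]}

```text
t: 13.62
ee_pos: [514.4, -161.1, 63.0]
orientation: [1.639, 0.86, -1.638]
ft_force: [0.6, 0.6, 4.2]
width: 31.1
```

apply_moves:
  increments:
    - {"gripper": 0,"delta_pos": [0.05,0,0],"dr": [0,0,0]}
    - {"gripper": 0,"delta_pos": [0.05,0,0],"dr": [0,0,0]}
    - {"gripper": 0,"delta_pos": [0.05,0,0],"dr": [0,0,0]}
    - {"gripper": 0,"delta_pos": [0.05,0,0],"dr": [0,0,0]}
    - {"gripper": 0,"delta_pos": [0.05,0,0],"dr": [0,0,0]}

```text
t: 14.03
ee_pos: [514.4, -161.1, 60.7]
orientation: [1.639, 0.86, -1.638]
ft_force: [-0.5, -0.0, 8.4]
width: 31.2
```

Force is now climbing with travel, about 2 N/mm, so the flange appears to be down. I need a push of 16 N, which reads as Fz ≈ 13.5.

apply_moves:
  increments:
    - {"gripper": 0,"delta_pos": [0.05,0,0],"dr": [0,0,0]}
    - {"gripper": 0,"delta_pos": [0.05,0,0],"dr": [0,0,0]}
    - {"gripper": 0,"delta_pos": [0.05,0,0],"dr": [0,0,0]}
    - {"gripper": 0,"delta_pos": [0.05,0,0],"dr": [0,0,0]}
    - {"gripper": 0,"delta_pos": [0,0,0],"dr": [0,0,0]}

```text
t: 14.45
ee_pos: [514.4, -161.1, 59.0]
orientation: [1.639, 0.86, -1.638]
ft_force: [-2.3, 0.5, 10.8]
width: 31.1
```

apply_moves:
  increments:
    - {"gripper": 0,"delta_pos": [0.05,0,0],"dr": [0,0,0]}
    - {"gripper": 0,"delta_pos": [0.05,0,0],"dr": [0,0,0]}
    - {"gripper": 0,"delta_pos": [0.05,0,0],"dr": [0,0,0]}
    - {"gripper": 0,"delta_pos": [0,0,0],"dr": [0,0,0]}
    - {"gripper": 0,"delta_pos": [0,0,0],"dr": [0,0,0]}

```text
t: 14.87
ee_pos: [514.4, -161.1, 57.8]
orientation: [1.639, 0.86, -1.638]
ft_force: [-2.9, 0.4, 14.5]
width: 31.2
```

Run:
```python
from h import *
mv()
```

```text
t 14.87 pos [ 514.4 -161.1   57.8] F [-2.9  0.4 14.5] w 31.2 q [-0.33  0.51  1.91  0.    0.73  0.28]
x axis [ 3.e-04 -1.e-04 -1.e+00] jaw yaw -34.61
```

The push is about 17 N, and TCP 57.8 equals 66.2 − 8.6 mm of block travel, which is consistent with the bush being home. I'll ease back until the block is nearly unloaded, then open.

apply_moves:
  increments:
    - {"gripper": 0,"delta_pos": [-0.15,0,0],"dr": [0,0,0]}
    - {"gripper": 0,"delta_pos": [-0.15,0,0],"dr": [0,0,0]}
    - {"gripper": 0,"delta_pos": [-0.15,0,0],"dr": [0,0,0]}
    - {"gripper": 0,"delta_pos": [-0.15,0,0],"dr": [0,0,0]}
    - {"gripper": 0,"delta_pos": [-0.1,0,0],"dr": [0,0,0]}

```text
t: 15.28
ee_pos: [514.4, -161.1, 64.0]
orientation: [1.639, 0.86, -1.638]
ft_force: [1.6, -0.1, 0.3]
width: 31.5
```

apply_moves:
  increments:
    - {"gripper": 70,"delta_pos": [0,0,0],"dr": [0,0,0]}
    - {"gripper": 70,"delta_pos": [0,0,0],"dr": [0,0,0]}
    - {"gripper": 70,"delta_pos": [0,0,0],"dr": [0,0,0]}
    - {"gripper": 70,"delta_pos": [0,0,0],"dr": [0,0,0]}
    - {"gripper": 70,"delta_pos": [0,0,0],"dr": [0,0,0]}

```text
t: 15.7
ee_pos: [514.0, -161.0, 63.6]
orientation: [1.638, 0.861, -1.639]
ft_force: [0.8, 0.6, -0.2]
width: 59.8
```

apply_moves:
  increments:
    - {"gripper": 70,"delta_pos": [0,0,0],"dr": [0,0,0]}
    - {"gripper": 70,"delta_pos": [0,0,0],"dr": [0,0,0]}
    - {"gripper": 70,"delta_pos": [-0.5,0,0],"dr": [0,0,0]}
    - {"gripper": 70,"delta_pos": [-1.5,0,0],"dr": [0,0,0]}
    - {"gripper": 70,"delta_pos": [-3,0,0],"dr": [0,0,0]}

```text
t: 16.12
ee_pos: [512.0, -160.3, 112.1]
orientation: [1.636, 0.865, -1.644]
ft_force: [0.1, -0.4, -0.2]
width: 61.4
```

apply_moves:
  increments:
    - {"gripper": 70,"delta_pos": [-3,0,0],"dr": [0,0,0]}
    - {"gripper": 70,"delta_pos": [-2,0,0],"dr": [0,0,0]}
    - {"gripper": 70,"delta_pos": [0,0,4],"dr": [0,0,0]}
    - {"gripper": 70,"delta_pos": [0,0,4],"dr": [0,0,0]}
    - {"gripper": 70,"delta_pos": [0,0,0],"dr": [0,0,0]}

```text
t: 16.53
ee_pos: [466.2, -230.5, 164.9]
orientation: [1.639, 0.857, -1.641]
ft_force: [-0.7, 1.0, -0.2]
width: 61.7
```

Run:
```python
from h import *
o,M=mv()
d=ctrl.get_image("wrist");s=ctrl.get_image("scene");np.savez("w9.npz",**d)
W=fish(d);P=W.reshape(-1,3);P=P[np.isfinite(P[:,0])];r=np.hypot(P[:,0]-514.3,P[:,1]+160.9)
def pl(n,k):
    Q=P[k];A=np.c_[Q[:,0]-514.3,Q[:,1]+160.9,np.ones(len(Q))]
    for _ in range(4):
        c,*_=np.linalg.lstsq(A,Q[:,2],rcond=None);g=np.abs(A@c-Q[:,2])<2;A,Q=A[g],Q[g]
    print(n,len(Q),"slopes,height",c.round(4),"circle",cv2.minEnclosingCircle(Q[:,:2].astype(np.float32)))
pl("block top",(r>27)&(r<58)&(np.abs(P[:,2]-76)<4))
pl("flange top",(r>17.5)&(r<24)&(np.abs(P[:,2]-81)<5))
pl("collar top",(r<18)&(np.abs(P[:,2]-106)<5))
a=d["img"][100:420,140:540];b=cv2.resize(s["img"][220:320,210:310],(320,320),interpolation=3)
save("end.png",np.hstack([a,b]))
```

```text
t 16.53 pos [ 466.2 -230.5  164.9] F [-0.7  1.  -0.2] w 61.7 q [-0.48  0.32  1.89 -0.    0.93  0.13]
x axis [-3.0e-04 -1.6e-03 -1.0e+00] jaw yaw -34.75
block top 8742 slopes,height [ 6.00000e-04 -1.40000e-03  7.43755e+01] circle ((514.2356567382812, -160.9416046142578), 57.9524040222168)
flange top 1199 slopes,height [-4.90000e-03  1.30000e-03  7.94612e+01] circle ((513.4371337890625, -161.08721923828125), 23.048553466796875)
collar top 1245 slopes,height [-3.400000e-03 -1.000000e-04  1.044741e+02] circle ((513.53662109375, -161.30426025390625), 16.0528507232666)
```

View pics/end.png

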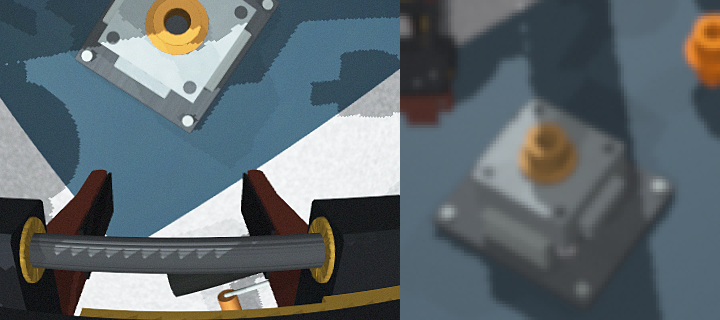

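The picture shows the bush in the bore, flange down, with the gripper clear. The flange's top is 5.09 mm above the block for a 5 mm thick flange. The collar top is 30.1 mm above it, tilt is about 0.005 rad, and it sits within about 1 mm of centre. Handing in.

```bash
python3 -c "
from workcell import ctrl
print(ctrl.close_job())"
```

```text
the job is handed in; nothing more can be done
None
```

The bush is pressed home in the bearing block, flange flush and released. I handed the job in at about 16.6 s; no verdict is reported.

- **Pressing:** the push ran at about 4 to 10 N while the strips gripped the barrel. It then climbed about 2 N/mm once the flange was down, and I stopped at about 17 N. The block had gone down about 8.6 mm of its 15 mm limit, worked out from the tool height. I backed off until about 3 N remained before opening.
- **Last checks (wrist depth):**
  - The flange's underside is about 0.1 mm from the block face.
  - Tilt is about 0.005 rad.
  - The bush is within about 1 mm of the bore's centre.
  - The gripper was clear, with no force beyond sensor noise.
- **Disagreements:**
  - The first grasp closed on nothing. Wrist depth showed the real fingertips about 30 mm further back than the description says, and I corrected for that. Nothing was moved by the miss.
  - The last wrist picture put the block's top at 74.4 mm instead of 76 mm. That is within the 2 mm calibration error, and the flush check compares heights within the one picture, so it is not affected.
- **Bystanders:** I did not measure them again at the end, but there was no sign of contact with any of them.

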